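# Undo the turntable's hub nut with a reversible ratchet

## Task

The turntable of the toy car wash has to come off for a rinse, so undo its quarter-turn hub nut with the ratchet that sits on it. The ratchet is still set to tighten: first push its little red direction lever gently and fully over to the loosening side, then swing the handle counter-clockwise, clicking it back for another stroke as needed, until the nut has made its quarter turn and you feel it come firmly up against its open stop (about 12 N at the middle of the grip; never more than 18 N there, either way, or its plastic lugs shear). Leave the lever on the loosening side, let go, and do not move the other things on the cabinet.

Things in the scene. Friction and masses are not known exactly. Their poses are not given: they have to be found in the camera images.
- carwash: toy car wash, fixed: blue tray 290 x 320 x 22 mm, grey turntable 200 mm across, top 30 mm high; yellow gantry (175 mm high, 125 mm behind the hub, robot's side); two red-and-white brush drums (56 mm across, 112 high) 36 mm ahead of the hub and 128 mm to either side; entry ramp beyond. Origin under the hub axis; x from gantry to ramp (within 20 degrees of the robot's x), y left of it, z up
- hub_axis (a point): point on the upright axis about which hub nut, ratchet head and handle turn, 76 mm above the cabinet top, level with the middle line of the handle. The steel head is 46 mm across, its top 84 mm above the cabinet top
- grip (a point): middle of the ratchet's black grip, on its centre line, 140 mm from the hub axis and 76 mm above the cabinet top; x points from the hub axis out along the handle, z up. The grip is a level round bar 24 mm thick, from 84 to 196 mm from the hub axis, overhanging the ramp; nothing within 40 mm below it. The neck between it and the head is 14 to 16 mm thick
- lever_tip (a point): pushing end of the direction lever, mid-height, 92.5 mm above the cabinet top: a red paddle 8 mm thick, 34 mm long, 85.5 to 99.5 mm high, on top of the head. Its upright pivot pin is on the handle's line 33 mm from the hub axis; it points back from there, so this tip, 28 mm from the pin, lies near the hub axis and swings to either side of the handle's line. x points from tip to pin, z up
- lever (a joint): direction lever, rad. Seen from above, looking from the head out along the handle: 0 = tip fully left (29 degrees off the handle's line): tightens, drives the nut clockwise; 1.0 = tip fully right: loosens, drives it counter-clockwise; in the middle neither. It stays where left, moves with about 2 N at the tip, hard stop at each end. Fully over is 0.92 or more; push with under 15 N
- hub_nut (a joint): white hub nut (74 mm across, 8 high, hex under the socket), rad: about 0 = locked, growing counter-clockwise to its open stop at 1.571. It turns with 0.4 N m (3 N at mid-grip). At the stop its plastic lugs give 0.017 rad per further N m: from 1.588 it bears firmly (8 to 9 N at mid-grip), beyond 1.6155 (some 21 N) they shear; forced the wrong way they shear below -0.045
- nut_pointer (a point): outer end of the black pointer on the hub nut, 34 mm from the hub axis, 40 mm above the cabinet top: towards the red dot on the turntable when locked, towards the green dot when open
- hatchback: silver die-cast hatchback 118 x 50 x 45 mm, origin under its middle
- fire_engine: red plastic fire engine 170 x 65 x 87 mm, origin under its middle
- cup: empty white ceramic cup, 80 mm across, 85 mm high, origin under its middle
- crate: yellow plastic stacking crate 220 x 160 x 110 mm, origin under its middle
- key_bowl: terracotta key bowl 120 mm across, 45 mm high, origin under its middle
- spare_socket: steel spare socket standing on end, 26 mm across, 30 mm high, origin under its middle
- ratchet (a joint): angle of the ratchet handle, rad: 0 = along the car wash's x, growing counter-clockwise seen from above. It swings from -0.97 to 0.97, nearly to the brush drums (a finger beside the grip meets them some 0.25 rad earlier). The idle way it moves lightly; it stays where left. 18 teeth: after a reversal up to 0.35 rad passes before it bites. A pawl held by load drops over as the handle is eased back

How it is judged:
On the way, in this order (a step that is already met when the one before it is completed fails the run):
1. the direction lever is fully over to the loosening side, the nut not yet turned (value of joint lever above 0.92 rad and value of joint hub_nut below 0.15 rad), for 0.2 s.
2. the nut has made its quarter turn and bears firmly on its open stop, the lever still on the loosening side (value of joint hub_nut above 1.588 rad and value of joint lever above 0.85 rad), for 0.1 s.
At the end, for the whole second after the job is handed in: the nut rests open at its stop (between 1.54 and 1.60 rad) after having borne firmly on it; the lever is still on the loosening side (above 0.85); the handle is at rest and let go; the bystanders stand where they stood (within 20 mm) (value of joint hub_nut between 1.54 and 1.6 rad and value of joint lever above 0.85 rad and velocity of joint ratchet between -0.05 and 0.05 rad/s); the robot touches nothing.
It fails at once if the nut's plastic lugs are sheared at the open stop (nut beyond 1.6155 rad) (value of joint hub_nut above 1.6155 rad).
It fails at once if the nut is forced further tight and shears its lugs (nut below -0.045 rad) (value of joint hub_nut below -0.045 rad).
It fails at once if the direction lever is pushed with more than 15 N (contact force between the arm and lever above 15 N).
It fails at once if a bystander is moved (distance of any of hatchback, fire_engine, cup, crate, key_bowl, spare_socket from where it was at the start of the episode above 0.02 m).
It also fails if it takes over 69 s, if anything falls off the work surface, if the arm or the gripper's body presses on something with over 40 N, if the wrist force passes 120 N, or if a joint passes its speed limit or range.

## Robot

A 6-joint arm with a two-finger parallel gripper is mounted at the origin on the work surface. World frame = base frame: x ahead of the robot, y to its left, z up, the work surface at z = 0. Lengths are in m, angles in rad, forces in N, time in s.
With the tool pointing down it reaches from about 0.375 to 0.825 m from the base axis. Payload 5.5 kg.
Tool frame: the origin (TCP) lies at the very end of the fingers, on their centre line; the grasp point (between the pads) lies 19 mm behind it; z points along the fingers, y is the line along which they close (so a half turn about z gives the same grasp; the last joint's range is limited). The gripper opens to 85 mm and grips with 20 to 120 N. Pads are 22 mm wide; open, the fingers measure 114 mm over their backs; the gripper's body (76 mm by 85 mm) begins 54 mm behind the grasp point. The pads swing forward as they close: fully open they stand 13 mm farther back than shut.
Start: joints at [1.15, 0.314, -0.047, 1.21, 0, 1.571], TCP at [0.245, 0.548, 0.231] pointing down, gripper open.
Joint ranges: [-2.67, 2.67], [-0.69, 1.73], [-1.03, 1.25], [-2.08, 2.16], [-1.42, 1.45], [-3.14, 3.14]. Speed limits (rad/s): [2.39, 2.39, 3.01, 3.14, 3.14, 3.14].

## Interface

Orientations are given as a unit quaternion [w, x, y, z].
In Python, from plant import telemetry, get_image, order gives the robot as it stands.
- The arm moves only by the tool arm_command, never from a script. Its arguments are lists of equal length, an entry for each row: "travel": the shift along the tool's x, y, z in units of 25 mm (1.0 is 25 mm), a list of three; "delta_rot": the turn, a rotation vector about the tool's x, y, z in units of 5 degrees (1.0 is 5 degrees), a list of three; "hand": the opening, from -1 (shut) to 1 (fully open). A call has 1 to 12 rows; each row shifts and turns the commanded pose from where the row before left it, along the tool's axes as they then stand; what a row does not reach is not made up. A row lasts 1/10 s, in which the tool goes at most 50 mm and 8.59 degrees, less where a joint would pass 70% of its speed; a pose out of reach is approached as far as the arm can. A call is refused whole if a number of a shift passes 1 or a number of a turn 1, either way. A call with a gripper value outside its range is refused whole. The fingers move at their own pace and stop on an object; "grip_force" is the grip in N (left out, the last holds). Time passes only in rows, so rows that do not move let the fingers close. It gives the time, the measured TCP pose, the force, the opening and the grip force at its end, in the units of the state.
- telemetry.get_state(): the state, without advancing time (a new reading comes with each control period).
- get_image(name): name is "scene" or "top"; returns a dict with "image" (384x512x3 uint8, red, green, blue), "depth" (384x512 float32, m along the optical axis (not along the pixel's ray), 0 where there is no reading), "mtx" (3x3 intrinsics, pixels), "R" (3x3) and "t" (3): a world point X has camera coordinates R X + t. Camera axes: x right, y down, z forward; pixel columns grow to the right and rows downward; lengths in m; the calibration is good to about 2 mm. A picture is of the moment at which its call begins.
- order.close_job(): hands the job in; it is judged then, once.
The state is a dict: "time_s": time; "joints": joint angles; "joint_velocities": joint speeds; "effort": joint torques, N m; "tool_pos": TCP position; "orientation": TCP orientation; "ft_force": force on the tool from outside, world axes, zero at the start; "torque": the same for the moment, N m; "finger_gap": finger opening in m; "grasp_force": force on a finger pad.
Only numpy, scipy, OpenCV 4.12 (cv2) and the standard library are available. Lean on these libraries where they do the work, as an engineer would, in place of code of your own. Each camera call takes 0.05 s, during which the arm holds its last target. There are 200 camera calls.

## Working session

There is one attempt and no reset: what is moved stays moved. The work goes in short steps, Python scripts to look and compute and a tool call to move; the robot and the scene stay as the last step left them, time stands still between calls to the robot, and variables do not carry over. Pictures are saved under pics/ and viewed, at most 10 in all, crops included, and the job is handed in when it is done.

Besides the shell and the picture viewer there is one more tool, called after "Emit:" as a command line: name --argument value ..., lists and objects as JSON in quotes. arm_command: Moves the arm, as the interface text tells. Its arguments: {"type":"object","properties":{"travel":{"type":"array","items":{"type":"array","items":{"type":"number"}}},"delta_rot":{"type":"array","items":{"type":"array","items":{"type":"number"}}},"hand":{"type":"array","items":{"type":"number"}},"grip_force":{"type":"number"}},"required":["travel","delta_rot","hand"]}

```bash
mkdir -p pics; python3 - <<'E'
from plant import telemetry,get_image
import cv2,numpy as np
s=telemetry.get_state();print({k:np.round(v,3).tolist() for k,v in s.items()})
for n in("scene","top"):
    d=get_image(n);np.savez(f"{n}0.npz",**d);cv2.imwrite(f"pics/{n}0.png",cv2.cvtColor(d["image"],cv2.COLOR_RGB2BGR))
    print(n,np.round(d["mtx"],1).tolist(),np.round(d["R"],3).tolist(),np.round(d["t"],3).tolist())
E
```

```text
{'time_s': 0.0, 'joints': [1.15, 0.314, -0.048, 1.21, 0.0, 1.571], 'joint_velocities': [0.002, -0.0, -0.0, -0.0, 0.0, 0.001], 'effort': [-0.0, -53.959, 33.975, 0.019, 0.0, -0.0], 'tool_pos': [0.245, 0.547, 0.23], 'orientation': [-0.0, 0.209, 0.978, -0.001], 'ft_force': [-0.813, -0.362, 0.602], 'torque': [0.001, 0.022, -0.001], 'grasp_force': 0.0, 'finger_gap': 0.086}
scene [[372.6, 0.0, 250.4], [0.0, 372.6, 194.0], [0.0, 0.0, 1.0]] [[-0.678, 0.735, 0.014], [0.532, 0.504, -0.68], [-0.507, -0.454, -0.733]] [0.389, -0.243, 1.446]
top [[456.0, 0.0, 254.9], [0.0, 456.0, 191.1], [0.0, 0.0, 1.0]] [[0.005, -1.0, 0.001], [-0.992, -0.005, -0.128], [0.128, -0.0, -0.992]] [-0.006, 0.576, 1.524]
```

View pics/scene0.png

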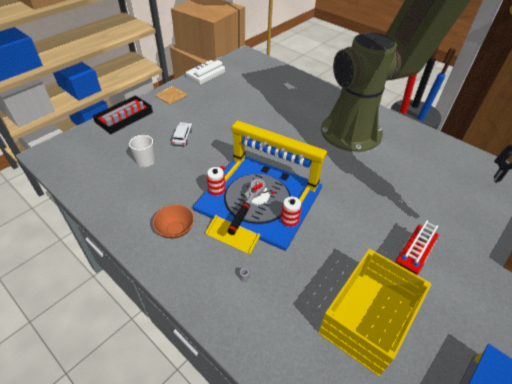

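View pics/top0.png

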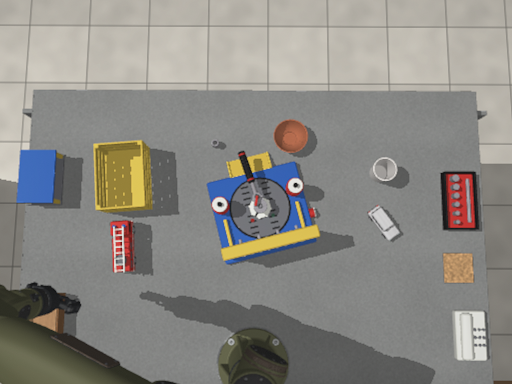

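The scene view shows the car wash with the ratchet at about (250,200). In the top view the hub is near (260,207), the handle points up-left to (240,155), and the drums are at (221,205) and (295,185). Next I'll measure these.

```bash
cat > h.py <<'E'
import numpy as np,cv2
def cast(d,uv,z):
    K,R,t=d["mtx"],d["R"],d["t"]; c=-R.T@t
    r=R.T@np.linalg.inv(K)@np.array([uv[0],uv[1],1.0]); return c+r*(z-c[2])/r[2]
def proj(d,X):
    p=d["mtx"]@(d["R"]@np.array(X)+d["t"]); return p[:2]/p[2]
def blobs(m,amin=4):
    n,l,s,c=cv2.connectedComponentsWithStats(m.astype(np.uint8)); return [(int(s[i,4]),c[i].round(1),s[i,:4].tolist()) for i in range(1,n) if s[i,4]>=amin]
def crop(d,x0,y0,x1,y1,k,name):
    cv2.imwrite(name,cv2.resize(cv2.cvtColor(d["image"][y0:y1,x0:x1],cv2.COLOR_RGB2BGR),None,fx=k,fy=k,interpolation=cv2.INTER_CUBIC))
E
python3 - <<'E'
from h import *
a=dict(np.load("top0.npz"));b=dict(np.load("scene0.npz"))
A=cv2.resize(a["image"][140:270,200:330],(600,600),interpolation=cv2.INTER_CUBIC)
cv2.imwrite("pics/c0.png",A[:,:,::-1])
crop(b,190,115,330,255,4,"pics/c1.png")
h=cv2.cvtColor(a["image"],cv2.COLOR_RGB2HSV).astype(int);H,S,V=h[...,0],h[...,1],h[...,2]
roi=np.zeros(H.shape,bool);roi[145:265,205:325]=1
for n,m in(("white",(S<40)&(V>190)),("yellow",(H>18)&(H<32)&(S>120)),("black",(V<50)),("red",((H<8)|(H>172))&(S>130)),("green",(H>40)&(H<85)&(S>90))):
    print(n,[(q[0],q[1].tolist(),q[2]) for q in blobs(m&roi,3)])
E
```

```text
white [(135, [294.7, 185.2], [288, 178, 15, 15]), (133, [219.1, 204.2], [212, 198, 15, 14]), (55, [251.9, 208.1], [249, 201, 7, 14]), (34, [261.0, 215.2], [257, 213, 10, 6])]
yellow [(340, [259.0, 161.8], [247, 152, 25, 20]), (230, [235.2, 167.9], [227, 159, 18, 18]), (1397, [269.4, 239.9], [221, 201, 99, 60])]
black [(132, [246.0, 166.3], [240, 155, 13, 23]), (10, [260.5, 178.0], [256, 178, 10, 1]), (8, [251.2, 181.0], [249, 180, 5, 3]), (4, [263.5, 182.2], [262, 182, 4, 2]), (9, [295.1, 184.3], [294, 183, 3, 4]), (6, [280.5, 186.5], [278, 184, 6, 6]), (3, [264.0, 188.0], [263, 188, 3, 1]), (3, [285.3, 192.0], [285, 191, 2, 3]), (4, [265.5, 193.5], [264, 193, 4, 2]), (3, [270.3, 198.3], [270, 198, 2, 2]), (4, [289.0, 202.5], [289, 201, 1, 4]), (9, [219.3, 203.9], [218, 203, 4, 3]), (9, [230.0, 207.0], [230, 203, 1, 9]), (3, [272.0, 210.0], [271, 210, 3, 1]), (4, [289.0, 212.5], [289, 211, 1, 4]), (5, [231.2, 215.0], [231, 213, 2, 5]), (4, [286.0, 221.5], [285, 220, 3, 4]), (4, [281.5, 227.5], [280, 226, 4, 4])]
red [(16, [241.5, 153.6], [239, 152, 6, 4]), (18, [250.2, 178.8], [247, 177, 7, 5]), (50, [290.3, 191.3], [286, 183, 14, 13]), (20, [256.0, 200.5], [255, 196, 3, 10]), (35, [224.3, 210.0], [217, 204, 13, 10]), (40, [311.4, 212.4], [309, 208, 6, 10]), (9, [252.0, 220.0], [251, 219, 3, 3])]
green [(4, [272.5, 214.5], [272, 214, 2, 2])]
```

View pics/c0.png

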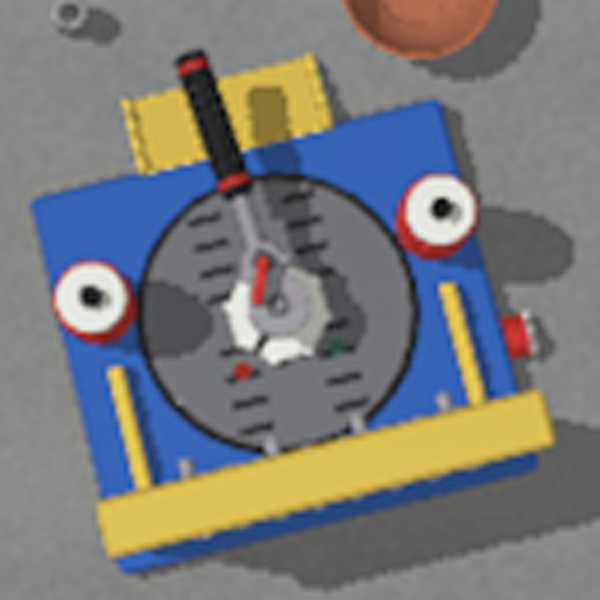

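View pics/c1.png

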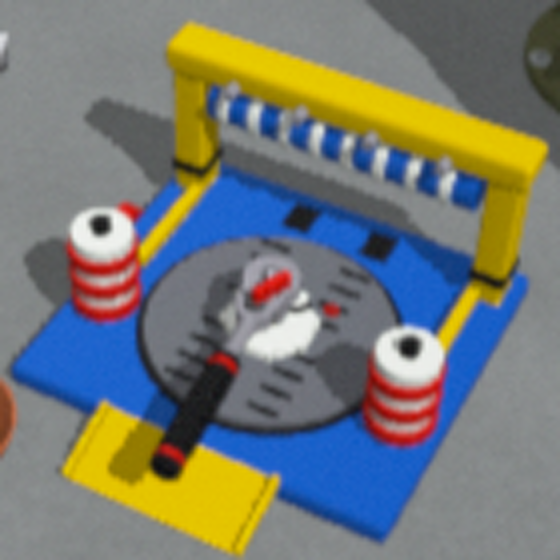

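The top crop shows the grip running up-left from the hub, red collars at (241.5,153.6) and (250,179) in full-frame pixels. The lever is red at (256,200), with its tip on the left of the handle line. The scene crop agrees. Next come hub, yaw, handle and lever positions in world coordinates.

```bash
python3 - <<'E'
from h import *
a=dict(np.load("top0.npz"));b=dict(np.load("scene0.npz"))
def meas(d,name):
    h=cv2.cvtColor(d["image"],cv2.COLOR_RGB2HSV).astype(int);H,S,V=h[...,0],h[...,1],h[...,2]
    roi=np.zeros(H.shape,bool)
    if name=="top": roi[145:265,205:325]=1
    else: roi[115:255,190:330]=1
    W=[q for q in blobs((S<45)&(V>185)&roi,25)]; B=blobs((V<60)&roi,40); R=blobs((((H<8)|(H>172))&(S>130))&roi,4)
    return W,B,R
for n,d in(("top",a),("scene",b)):
    W,B,R=meas(d,n)
    print(n)
    for q in W: print(" W",q[0],q[1],cast(d,q[1],.112).round(4))
    for q in B: print(" B",q[0],q[1],cast(d,q[1],.082).round(4))
    for q in R: print(" R",q[0],q[1],cast(d,q[1],.0995).round(4),cast(d,q[1],.078).round(4))
# drums by bbox centre of white top in top view
pL=cast(a,(219.1,204.4),.112);pR=cast(a,(294.8,185.3),.112)
v=pL-pR;print("sep",np.linalg.norm(v))
y=v/np.linalg.norm(v);yaw=np.arctan2(-y[0],y[1]);x=np.array([np.cos(yaw),np.sin(yaw),0])
hub=(pL+pR)/2-.036*x;print("yaw",yaw,"hub",hub, "hub px",proj(a,[hub[0],hub[1],.084]),proj(b,[hub[0],hub[1],.084]))
E
```

```text
top
 W 141 [294.9 185.1] [ 0.587  -0.1334  0.112 ]
 W 133 [219.1 204.2] [0.5231 0.113  0.112 ]
 W 58 [251.9 208.3] [0.5103 0.0065 0.112 ]
 W 38 [260.8 215.2] [ 0.488  -0.0225  0.112 ]
 B 142 [245.8 166.1] [0.6546 0.0279 0.082 ]
 R 16 [241.5 153.6] [0.6934 0.0422 0.0995] [0.698  0.0428 0.078 ]
 R 18 [250.2 178.8] [0.6089 0.0127 0.0995] [0.6123 0.013  0.078 ]
 R 50 [290.3 191.3] [ 0.5681 -0.1193  0.0995] [ 0.5709 -0.1209  0.078 ]
 R 20 [256.  200.5] [ 0.5371 -0.0067  0.0995] [ 0.5394 -0.0068  0.078 ]
 R 35 [224.3 210. ] [0.5054 0.0967 0.0995] [0.5072 0.0981 0.078 ]
 R 40 [311.4 212.4] [ 0.499  -0.1878  0.0995] [ 0.5008 -0.1905  0.078 ]
 R 9 [252. 220.] [0.4732 0.006  0.0995] [0.4746 0.0061 0.078 ]
scene
 W 129 [215.3 173.3] [ 0.5991 -0.122   0.112 ]
 W 131 [260.9 198.4] [0.581  0.0447 0.112 ]
 W 147 [292.1 203.8] [0.5364 0.1213 0.112 ]
 B 226 [237.9 215. ] [0.6514 0.0222 0.082 ]
 R 13 [222.2 167.1] [ 0.5569 -0.1364  0.0995] [ 0.5414 -0.1535  0.078 ]
 R 168 [215.3 185.6] [ 0.6267 -0.0941  0.0995] [ 0.6131 -0.11    0.078 ]
 R 44 [257.2 186.4] [ 0.544  -0.0022  0.0995] [ 0.5282 -0.0157  0.078 ]
 R 10 [272.5 192. ] [0.5302 0.0453 0.0995] [0.514  0.0331 0.078 ]
 R 25 [245.4 205.2] [0.6215 0.0229 0.0995] [0.6078 0.0101 0.078 ]
 R 189 [289.2 216.4] [0.5686 0.1382 0.0995] [0.5534 0.1285 0.078 ]
 R 26 [232.5 227.8] [0.7034 0.0527 0.0995] [0.6919 0.0407 0.078 ]
sep 0.2541802629517641
yaw 0.254097170643121 hub [ 0.51950786 -0.01909228  0.112     ] hub px [259.69826773 206.32198991] [258.33074558 182.97661119]
```

Emit:
arm_command --travel '[[-1,-0.82,0],[-1,-0.82,0],[-1,-0.82,0],[-1,-0.82,0],[-1,-0.82,0],[-1,-0.82,0],[-1,-0.82,0],[-1,-0.82,0],[-1,-0.82,0],[-1,-0.82,0],[-1,-0.82,0],[-1,-0.82,0]]' --delta_rot '[[0,0,0],[0,0,0],[0,0,0],[0,0,0],[0,0,0],[0,0,0],[0,0,0],[0,0,0],[0,0,0],[0,0,0],[0,0,0],[0,0,0]]' --hand '[-1,-1,-1,-1,-1,-1,-1,-1,-1,-1,-1,-1]' --grip_force 30

```text
time_s: 1.3
tool_pos: [0.4186, 0.1992, 0.231]
orientation: [-0.0, 0.209, 0.978, -0.0]
ft_force: [0.2, -0.7, 0.3]
finger_gap: -0.0001
grasp_force: 0.0
```

Emit:
arm_command --travel '[[-1,-0.82,0],[-1,-0.82,0],[-1,-0.82,0],[-1,-0.82,0],[-1,-0.82,0],[-1,-0.82,0],[0,0,0],[0,0,0],[0,0,0],[0,0,0],[0,0,0],[0,0,0]]' --delta_rot '[[0,0,0],[0,0,0],[0,0,0],[0,0,0],[0,0,0],[0,0,0],[0,0,-1],[0,0,-1],[0,0,-1],[0,0,-1],[0,0,-1],[0,0,-1]]' --hand '[-1,-1,-1,-1,-1,-1,-1,-1,-1,-1,-1,-1]'

```text
time_s: 2.5
tool_pos: [0.5047, 0.027, 0.2309]
orientation: [-0.0, -0.053, 0.999, 0.0]
ft_force: [-0.4, -0.6, -0.2]
finger_gap: -0.0002
grasp_force: 0.0
```

Emit:
arm_command --travel '[[0,0,0.9],[0,0,0.9],[0,0,0.9],[0,0,0.9],[0,0,0.9],[0,0,0.8],[0,0,0.34],[0,0,0],[0,-0.2,0],[0,-0.1,0],[0,0,0],[0,0,0]]' --delta_rot '[[0,0,-0.9],[0,0,-0.9],[0,0,-0.88],[0,0,0],[0,0,0],[0,0,0],[0,0,0],[0,0,0],[0,0,0],[0,0,0],[0,0,0],[0,0,0]]' --hand '[-1,-1,-1,-1,-1,-1,-1,-1,-1,-1,-1,-1]'

```text
time_s: 3.7
tool_pos: [0.5081, 0.0198, 0.091]
orientation: [0.001, -0.167, 0.986, -0.0]
ft_force: [0.3, 0.8, 0.0]
finger_gap: -0.0004
grasp_force: 0.0
```

```bash
python3 - <<'E'
from plant import get_image
from h import *
a=get_image("top");b=get_image("scene")
A=cv2.resize(a["image"][170:240,220:300],(480,420),interpolation=cv2.INTER_CUBIC)
B=cv2.resize(b["image"][140:230,210:300],(420,420),interpolation=cv2.INTER_CUBIC)
cv2.imwrite("pics/d.png",cv2.resize(np.hstack([A,B]),(800,373))[:,:,::-1])
E
```

```text
(no output)
```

View pics/d.png

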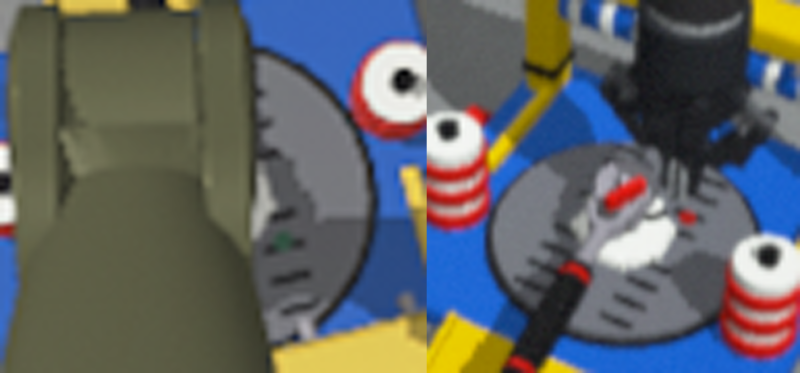

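The scene view shows the closed fingers upright just left of the red lever, with the head clear. The top view is blocked by the arm. Next is a gentle push to the right.

Emit:
arm_command --travel '[[0,-0.12,0],[0,-0.12,0],[0,-0.1,0],[0,-0.1,0],[0,-0.1,0],[0,-0.1,0],[0,-0.08,0],[0,-0.08,0],[0,-0.08,0],[0,-0.08,0],[0,0,0]]' --delta_rot '[[0,0,0],[0,0,0],[0,0,0],[0,0,0],[0,0,0],[0,0,0],[0,0,0],[0,0,0],[0,0,0],[0,0,0],[0,0,0]]' --hand '[-1,-1,-1,-1,-1,-1,-1,-1,-1,-1,-1]'

```text
time_s: 4.9
tool_pos: [0.5159, -0.003, 0.0904]
orientation: [0.0, -0.167, 0.986, -0.0]
ft_force: [-1.3, 0.3, 0.2]
finger_gap: 0.0002
grasp_force: 0.6
```

Emit:
arm_command --travel '[[0,-0.06,0],[0,-0.06,0],[0,-0.06,0],[0,-0.06,0],[0,-0.04,0],[0,-0.04,0],[0,0,0]]' --delta_rot '[[0,0,0],[0,0,0],[0,0,0],[0,0,0],[0,0,0],[0,0,0],[0,0,0]]' --hand '[-1,-1,-1,-1,-1,-1,-1]'

```text
time_s: 5.6
tool_pos: [0.5182, -0.0104, 0.0903]
orientation: [0.0, -0.167, 0.986, -0.0]
ft_force: [-1.4, 0.4, 0.7]
finger_gap: -0.0003
grasp_force: 0.9
```

```bash
python3 - <<'E'
from plant import get_image
from h import *
b=get_image("scene")
cv2.imwrite("pics/e.png",cv2.resize(b["image"][150:220,210:290],(640,560),interpolation=cv2.INTER_CUBIC)[:,:,::-1])
E
```

```text
(no output)
```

View pics/e.png

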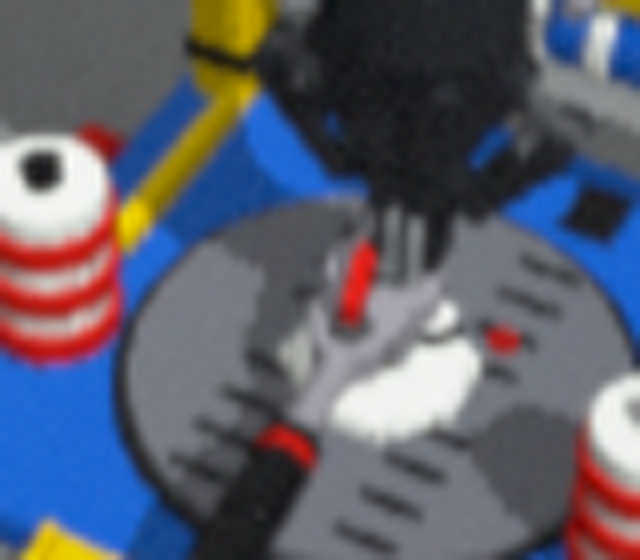

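The lever has swung across and now sits slightly right of the handle line in the crop, around (355,280), with the finger against its tip. It is not fully over, so I'll keep going in millimetre steps.

Emit:
arm_command --travel '[[0,-0.05,0],[0,-0.05,0],[0,-0.05,0],[0,0,0]]' --delta_rot '[[0,0,0],[0,0,0],[0,0,0],[0,0,0]]' --hand '[-1,-1,-1,-1]'

```text
time_s: 6.05
tool_pos: [0.5197, -0.0139, 0.0903]
orientation: [0.0, -0.168, 0.986, 0.0]
ft_force: [-0.5, 1.4, 0.4]
finger_gap: 0.0
grasp_force: 0.8
```

Emit:
arm_command --travel '[[0,-0.04,0],[0,-0.04,0],[0,0,0]]' --delta_rot '[[0,0,0],[0,0,0],[0,0,0]]' --hand '[-1,-1,-1]'

```text
time_s: 6.35
tool_pos: [0.5204, -0.0157, 0.0904]
orientation: [0.0, -0.168, 0.986, 0.0]
ft_force: [-0.5, 2.3, 0.8]
finger_gap: -0.0001
grasp_force: 0.8
```

Emit:
arm_command --travel '[[0,-0.04,0],[0,-0.02,0],[0,0,0]]' --delta_rot '[[0,0,0],[0,0,0],[0,0,0]]' --hand '[-1,-1,-1]'

```text
time_s: 6.65
tool_pos: [0.5207, -0.0172, 0.0904]
orientation: [0.0, -0.168, 0.986, -0.0]
ft_force: [-0.3, 2.7, 2.2]
finger_gap: 0.0
grasp_force: 0.9
```

```bash
cat > lev.py <<'E'
from plant import get_image,telemetry
from h import *
b=get_image("scene")
h=cv2.cvtColor(b["image"],cv2.COLOR_RGB2HSV).astype(int);H,S,V=h[...,0],h[...,1],h[...,2]
m=((H<8)|(H>172))&(S>130);m[:, :240]=0;m[:,268]=0;m[:176]=0;m[202:]=0;m[:,268:]=0
for q in blobs(m,10):
    n,l=cv2.connectedComponents(m.astype(np.uint8))
ys,xs=np.nonzero(m);vx,vy,x0,y0=cv2.fitLine(np.c_[xs,ys].astype(np.float32),cv2.DIST_L2,0,.01,.01).ravel()
P=[cast(b,(x0+k*vx,y0+k*vy),.0965)[:2] for k in(-4,4)];v=P[0]-P[1]
if v[0]<0:v=-v
print(len(xs),"red centre",cast(b,(x0,y0),.0965).round(4),"lever abs angle (tip->pin)",np.arctan2(v[1],v[0]),"handle .337; full = .337+.506")
print(telemetry.get_state()["ft_force"])
E
python3 lev.py
```

```text
32 red centre [ 0.5456 -0.0174  0.0965] lever abs angle (tip->pin) 0.7538271192049619 handle .337; full = .337+.506
[-0.87905084  1.23246832  0.65969632]
```

Emit:
arm_command --travel '[[0,-0.03,0],[0,-0.03,0],[0,0,0]]' --delta_rot '[[0,0,0],[0,0,0],[0,0,0]]' --hand '[-1,-1,-1]'

```text
time_s: 7.0
tool_pos: [0.521, -0.0186, 0.0903]
orientation: [-0.0, -0.167, 0.986, -0.0]
ft_force: [-0.8, 2.0, 1.1]
finger_gap: -0.0001
grasp_force: 1.0
```

Emit:
arm_command --travel '[[0,-0.04,0],[0,0,0]]' --delta_rot '[[0,0,0],[0,0,0]]' --hand '[-1,-1]'

```text
time_s: 7.2
tool_pos: [0.5212, -0.0192, 0.0903]
orientation: [-0.0, -0.168, 0.986, 0.0]
ft_force: [-1.7, 3.4, 0.3]
finger_gap: 0.0
grasp_force: 1.6
```

Emit:
arm_command --travel '[[0,-0.04,0],[0,0,0]]' --delta_rot '[[0,0,0],[0,0,0]]' --hand '[-1,-1]'

```text
time_s: 7.4
tool_pos: [0.5214, -0.0195, 0.0902]
orientation: [-0.0, -0.168, 0.986, 0.001]
ft_force: [-2.0, 6.5, 1.2]
finger_gap: -0.0
grasp_force: 2.6
```

Emit:
arm_command --travel '[[0,-0.04,0],[0,0,0]]' --delta_rot '[[0,0,0],[0,0,0]]' --hand '[-1,-1]'

```text
time_s: 7.6
tool_pos: [0.5215, -0.0198, 0.0901]
orientation: [-0.0, -0.168, 0.986, 0.002]
ft_force: [-1.6, 8.5, 1.9]
finger_gap: 0.0
grasp_force: 3.6
```

```bash
python3 lev.py
```

```text
31 red centre [ 0.546  -0.0183  0.0965] lever abs angle (tip->pin) 0.8267802764758996 handle .337; full = .337+.506
[-2.14218664  9.26516431  1.48466342]
```

The force rose to about 9 N, so the lever is at its hard stop; the image angle of 0.83 fits the 0.84 expected for fully over. Now I'll back off and lift.

Emit:
arm_command --travel '[[0,0.2,0],[0,0.3,0],[0,0,-0.8],[0,0,-1],[0,0,-1],[-1,0,-0.8],[-1,0,0],[-1,0,0],[-1,0,0],[-1,0,0],[-1,0,0],[-1,0,0]]' --delta_rot '[[0,0,0],[0,0,0],[0,0,0],[0,0,0],[0,0,0],[0,0,0],[0,0,0],[0,0,0],[0,0,0],[0,0,0],[0,0,0],[0,0,0]]' --hand '[-1,-1,-1,-0.6,-0.3,0,0,0,0,0,0,0]'

```text
time_s: 8.85
tool_pos: [0.684, 0.0484, 0.1801]
orientation: [-0.0, -0.167, 0.986, -0.001]
ft_force: [0.4, -0.5, -0.1]
finger_gap: 0.0426
grasp_force: 0.0
```

```bash
cat > hand.py <<'E'
from plant import get_image,telemetry
from h import *
hub=np.array([.5205,-.019]);yaw=.254
b=get_image("scene");h=cv2.cvtColor(b["image"],cv2.COLOR_RGB2HSV).astype(int);H,S,V=h[...,0],h[...,1],h[...,2]
m=((H<8)|(H>172))&(S>130)
for q in blobs(m,8):
    p=cast(b,q[1],.083)[:2]-hub;r=np.hypot(*p)
    if r<.21: print(q[0],q[1],"r",r.round(4),"abs",np.arctan2(p[1],p[0]).round(3))
s=telemetry.get_state();p=np.array(s["tool_pos"])[:2]-hub
from scipy.spatial.transform import Rotation as Ro
w=s["orientation"];y=Ro.from_quat([*w[1:],w[0]]).as_matrix()[:,1]
print("t",s["time_s"],"tcp r",np.hypot(*p),"abs",np.arctan2(p[1],p[0]),"toolyaw",np.arctan2(y[1],y[0])-np.pi/2,"z",s["tool_pos"][2],"f",np.round(s["ft_force"],1),s["finger_gap"])
E
python3 hand.py
python3 - <<'E'
from plant import get_image
from h import *
b=get_image("scene");crop(b,190,130,310,250,5,"pics/f.png")
E
```

```text
98 [212.6 187.4] r 0.138 abs -0.689
9 [222.9 178.4] r 0.1096 abs -1.008
10 [272.5 192. ] r 0.055 abs 1.621
189 [289.2 216.4] r 0.1541 abs 1.332
26 [232.5 227.8] r 0.185 abs 0.345
t 8.9 tcp r 0.1802917386482155 abs 0.39097220452458253 toolyaw 0.3373269117467348 z 0.17963719153531948 f [ 2.8  2.2 -0.2] 0.04287560259869036
```

View pics/f.png

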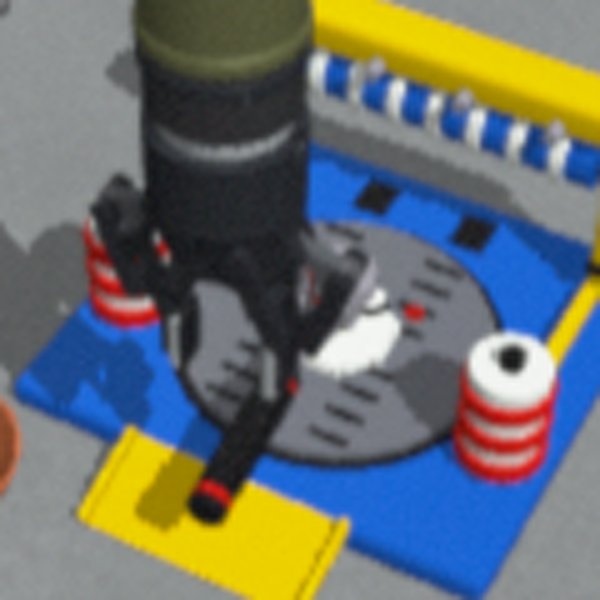

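The outer red collar is at (232.5,227.8), so the handle is still at about 0.34 rad. The gripper is above it, 9 mm to the left. Next I'll centre, straddle the grip and close to a loose fit.

Emit:
arm_command --travel '[[0.2,-0.37,0],[0,0,1],[0,0,1],[0,0,1],[0,0,0.8],[0,0,0.6],[0,0,0.48],[0,0,0]]' --delta_rot '[[0,0,0],[0,0,0],[0,0,0],[0,0,0],[0,0,0],[0,0,0],[0,0,0],[0,0,0]]' --hand '[0,0,0,0,0,0,0,0]'

```text
time_s: 9.75
tool_pos: [0.6799, 0.0373, 0.0568]
orientation: [-0.001, -0.167, 0.986, -0.0]
ft_force: [-0.2, -0.8, -0.4]
finger_gap: 0.0423
grasp_force: 0.0
```

Emit:
arm_command --travel '[[0,0,0],[0,0,0],[0,0,0]]' --delta_rot '[[0,0,0],[0,0,0],[0,0,0]]' --hand '[-0.2,-0.2,-0.2]'

```text
time_s: 10.05
tool_pos: [0.6823, 0.038, 0.0595]
orientation: [0.001, -0.168, 0.986, -0.0]
ft_force: [-0.4, 0.4, 0.1]
finger_gap: 0.0338
grasp_force: 0.0
```

```bash
python3 hand.py
```

```text
108 [212.6 186.1] r 0.1377 abs -0.728
30 [252.8 184.9] r 0.0175 abs -0.438
10 [272.5 192. ] r 0.055 abs 1.621
189 [289.2 216.4] r 0.1541 abs 1.332
32 [231.9 227.7] r 0.1853 abs 0.336
t 10.1 tcp r 0.1713587123600706 abs 0.3388257783988865 toolyaw 0.3367763575120921 z 0.05928582276406667 f [-0.2  0.4 -0.4] 0.03386813318159086
```

Emit:
arm_command --travel '[[0.02,-0.48,0],[0.02,-0.48,0],[0.02,-0.48,0],[0.02,-0.48,0],[0.02,-0.48,0],[0.02,-0.48,0]]' --delta_rot '[[0,0,0.8],[0,0,0.8],[0,0,0.8],[0,0,0.8],[0,0,0.8],[0,0,0.8]]' --hand '[-0.2,-0.2,-0.2,-0.2,-0.2,-0.2]'

```text
time_s: 10.7
tool_pos: [0.6908, -0.0333, 0.0589]
orientation: [0.001, 0.042, 0.999, 0.0]
ft_force: [0.1, 0.2, -0.4]
finger_gap: 0.0342
grasp_force: 0.4
```

Emit:
arm_command --travel '[[0.02,-0.48,0],[0.02,-0.48,0],[0.02,-0.48,0],[0.02,-0.48,0],[0.02,-0.48,0],[0,0,0]]' --delta_rot '[[0,0,0.8],[0,0,0.8],[0,0,0.8],[0,0,0.8],[0,0,0.8],[0,0,0]]' --hand '[-0.2,-0.2,-0.2,-0.2,-0.2,-0.2]'

```text
time_s: 11.3
tool_pos: [0.6743, -0.0921, 0.0588]
orientation: [0.0, 0.215, 0.977, -0.0]
ft_force: [-0.2, -0.1, 0.3]
finger_gap: 0.0343
grasp_force: 0.0
```

```bash
python3 hand.py
```

```text
13 [222.2 167.1] r 0.1328 abs -1.385
121 [217.9 186. ] r 0.1219 abs -0.721
35 [250.4 181.6] r 0.0246 abs -1.128
26 [229. 194.] r 0.0976 abs -0.345
10 [272.5 192. ] r 0.055 abs 1.621
23 [199.6 202.1] r 0.1872 abs -0.395
189 [289.2 216.4] r 0.1541 abs 1.332
t 11.35 tcp r 0.17018673616860433 abs -0.4387857397703123 toolyaw -0.43084678951627575 z 0.05873475526596967 f [-1.   0.4  0.4] 0.034132208225222053
```

Emit:
arm_command --travel '[[0.01,0.36,0],[0.01,0.36,0],[0.01,0.36,0],[0.01,0.36,0],[0.01,0.36,0],[0.01,0.36,0],[0.01,0.36,0],[0.01,0.36,0],[0.01,0.36,0],[0.01,0.36,0],[0.01,0.36,0],[0.01,0.36,0]]' --delta_rot '[[0,0,-0.6],[0,0,-0.6],[0,0,-0.6],[0,0,-0.6],[0,0,-0.6],[0,0,-0.6],[0,0,-0.6],[0,0,-0.6],[0,0,-0.6],[0,0,-0.6],[0,0,-0.6],[0,0,-0.6]]' --hand '[-0.2,-0.2,-0.2,-0.2,-0.2,-0.2,-0.2,-0.2,-0.2,-0.2,-0.2,-0.2]'

```text
time_s: 12.55
tool_pos: [0.6866, 0.0149, 0.0585]
orientation: [-0.0, -0.1, 0.995, -0.001]
ft_force: [-0.9, -3.4, 1.1]
finger_gap: 0.0342
grasp_force: 1.4
```

```bash
python3 hand.py
```

```text
45 [208.7 183.3] r 0.1497 abs -0.814
31 [252.1 184.3] r 0.0188 abs -0.605
10 [272.5 192. ] r 0.055 abs 1.621
16 [242.2 203.8] r 0.0954 abs 0.23
189 [289.2 216.4] r 0.1541 abs 1.332
31 [223.1 223.9] r 0.1854 abs 0.186
t 12.6 tcp r 0.1695889976936998 abs 0.21050401667319288 toolyaw 0.20402754932134481 z 0.058459991115720485 f [ 0.2 -0.7  1.2] 0.03410741671562205
```

Emit:
arm_command --travel '[[0.01,0.36,0],[0.01,0.36,0],[0.01,0.36,0],[0.01,0.36,0],[0.01,0.36,0],[0.01,0.36,0],[0.01,0.36,0],[0.01,0.36,0],[0.01,0.36,0],[0.01,0.36,0],[0.01,0.36,0],[0.01,0.36,0]]' --delta_rot '[[0,0,-0.6],[0,0,-0.6],[0,0,-0.6],[0,0,-0.6],[0,0,-0.6],[0,0,-0.6],[0,0,-0.6],[0,0,-0.6],[0,0,-0.6],[0,0,-0.6],[0,0,-0.6],[0,0,-0.6]]' --hand '[-0.2,-0.2,-0.2,-0.2,-0.2,-0.2,-0.2,-0.2,-0.2,-0.2,-0.2,-0.2]'

```text
time_s: 13.8
tool_pos: [0.6348, 0.1071, 0.0584]
orientation: [0.0, -0.402, 0.916, -0.001]
ft_force: [1.0, -3.8, -0.2]
finger_gap: 0.0338
grasp_force: 1.4
```

```bash
python3 hand.py
python3 - <<'E'
from plant import get_image
from h import *
a=get_image("top");b=get_image("scene")
A=cv2.resize(a["image"][150:240,210:310],(400,360),interpolation=cv2.INTER_CUBIC)
B=cv2.resize(b["image"][140:230,210:310],(400,360),interpolation=cv2.INTER_CUBIC)
cv2.imwrite("pics/g.png",np.hstack([A,B])[:,:,::-1])
E
```

```text
15 [222.1 167.3] r 0.1326 abs -1.378
155 [215.4 185.6] r 0.1293 abs -0.739
99 [293.6 218.3] r 0.1664 abs 1.369
31 [262.6 232. ] r 0.1839 abs 0.797
t 13.85 tcp r 0.1703741233182821 abs 0.8436357764961577 toolyaw 0.8307123140748378 z 0.058445699682313806 f [-0.  -1.2  1.4] 0.034020139125007606
```

View pics/g.png

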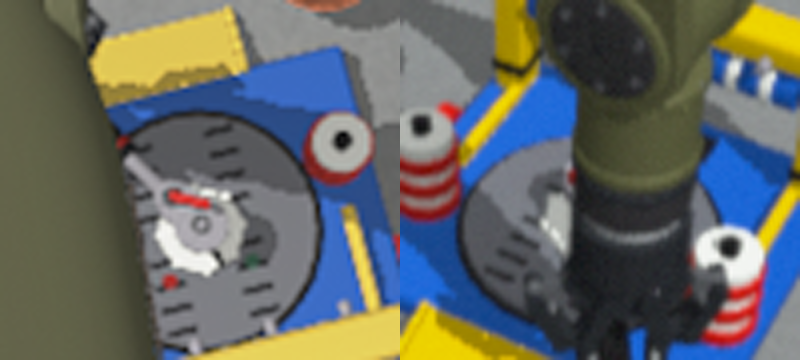

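The top crop shows the lever, at (190,200), still on the loosening side of the handle. The handle is at about 0.81 rad absolute, and the nut has turned. Next is the idle return stroke.

Emit:
arm_command --travel '[[0.02,-0.48,0],[0.02,-0.48,0],[0.02,-0.48,0],[0.02,-0.48,0],[0.02,-0.48,0],[0.02,-0.48,0],[0.02,-0.48,0],[0.02,-0.48,0],[0.02,-0.48,0]]' --delta_rot '[[0,0,0.8],[0,0,0.8],[0,0,0.8],[0,0,0.8],[0,0,0.8],[0,0,0.8],[0,0,0.8],[0,0,0.8],[0,0,0.8]]' --hand '[-0.2,-0.2,-0.2,-0.2,-0.2,-0.2,-0.2,-0.2,-0.2]'

```text
time_s: 14.85
tool_pos: [0.6869, 0.0143, 0.0584]
orientation: [0.0, -0.097, 0.995, 0.001]
ft_force: [1.3, 1.0, -0.7]
finger_gap: 0.0344
grasp_force: 0.4
```

Emit:
arm_command --travel '[[0.02,-0.48,0],[0.02,-0.48,0],[0.02,-0.48,0],[0.02,-0.48,0],[0.02,-0.48,0],[0.02,-0.48,0],[0.02,-0.48,0],[0.02,-0.48,0],[0.02,-0.48,0],[0,0,0]]' --delta_rot '[[0,0,0.8],[0,0,0.8],[0,0,0.8],[0,0,0.8],[0,0,0.8],[0,0,0.8],[0,0,0.8],[0,0,0.8],[0,0,0.8],[0,0,0]]' --hand '[-0.2,-0.2,-0.2,-0.2,-0.2,-0.2,-0.2,-0.2,-0.2,-0.2]'

```text
time_s: 15.85
tool_pos: [0.6728, -0.0924, 0.0584]
orientation: [0.0, 0.215, 0.977, 0.0]
ft_force: [0.2, 0.1, 0.1]
finger_gap: 0.0341
grasp_force: 0.0
```

```bash
python3 hand.py; python3 - <<'E'
from plant import get_image
from h import *
a=get_image("top")
cv2.imwrite("pics/i.png",cv2.resize(a["image"][160:240,220:320],(600,480),interpolation=cv2.INTER_CUBIC)[:,:,::-1])
E
```

```text
13 [222.2 167.1] r 0.1328 abs -1.385
115 [217.9 185.9] r 0.1218 abs -0.724
35 [250.4 181.6] r 0.0246 abs -1.128
26 [228.8 193.9] r 0.0979 abs -0.352
10 [272.5 192. ] r 0.055 abs 1.621
22 [199.6 202.1] r 0.1872 abs -0.395
189 [289.2 216.4] r 0.1541 abs 1.332
t 15.9 tcp r 0.16893019622091293 abs -0.44460404422612765 toolyaw -0.4315204155889696 z 0.058341636485480526 f [-0.3  0.4 -0.1] 0.03434618508290319
```

View pics/i.png

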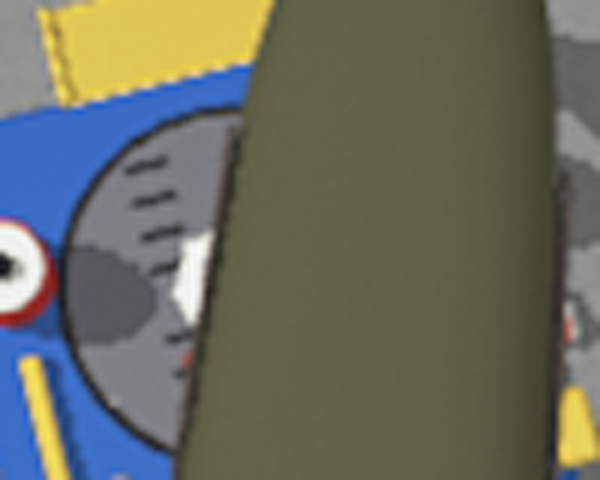

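The arm hides the hub in this view. Let me read the nut pointer from the scene camera with a ring sample.

```bash
python3 - <<'E'
from plant import get_image
from h import *
b0=dict(np.load("scene0.npz"));a0=dict(np.load("top0.npz"));b=get_image("scene");a=get_image("top")
hub=np.array([.5205,-.019])
for n,uv,d in(("red",(252,220),a0),("green",(272.5,214.5),a0),("red sc",(272.5,192),b0)):
    p=cast(d,uv,.031)[:2]-hub;print(n,np.hypot(*p),np.degrees(np.arctan2(p[1],p[0])))
def ring(d):
    o=[]
    for k in range(0,360,10):
        q=np.radians(k);v=[]
        for r in(.029,.031,.033,.0345):
            u=proj(d,[hub[0]+r*np.cos(q),hub[1]+r*np.sin(q),.041]);v.append(cv2.getRectSubPix(d["image"],(1,1),tuple(map(float,u)))[0,0].mean())
        o.append(int(np.mean(v)))
    return o
print("deg 0..350 scene before",ring(b0));print("scene now",ring(b));print("top before",ring(a0));print("top now",ring(a))
A=cv2.resize(b0["image"][165:205,235:285],(400,320),interpolation=cv2.INTER_CUBIC)
B=cv2.resize(b["image"][165:205,235:285],(400,320),interpolation=cv2.INTER_CUBIC)
cv2.imwrite("pics/j.png",np.hstack([A,B])[:,:,::-1])
E
```

```text
red 0.049827965802052725 149.3688790992044
green 0.05041579417233007 -118.08192503816909
red sc 0.04910615098429622 148.7691182928692
deg 0..350 scene before [154, 192, 234, 236, 236, 235, 236, 234, 236, 234, 230, 228, 226, 203, 152, 106, 151, 203, 158, 150, 116, 78, 89, 91, 106, 127, 130, 120, 138, 128, 139, 150, 151, 144, 135, 150]
scene now [241, 241, 240, 241, 241, 242, 241, 241, 240, 241, 236, 229, 217, 226, 221, 184, 167, 161, 137, 160, 169, 164, 149, 154, 171, 171, 169, 152, 158, 152, 130, 136, 191, 238, 240, 241]
top before [103, 86, 101, 133, 151, 195, 218, 217, 226, 220, 213, 214, 216, 226, 202, 111, 162, 222, 226, 206, 208, 208, 183, 156, 156, 154, 160, 160, 157, 155, 156, 160, 154, 151, 154, 114]
top now [90, 85, 57, 95, 204, 238, 233, 230, 225, 232, 237, 226, 207, 102, 55, 82, 89, 91, 91, 91, 92, 92, 92, 91, 91, 92, 91, 91, 91, 91, 92, 91, 91, 91, 92, 90]
```

View pics/j.png

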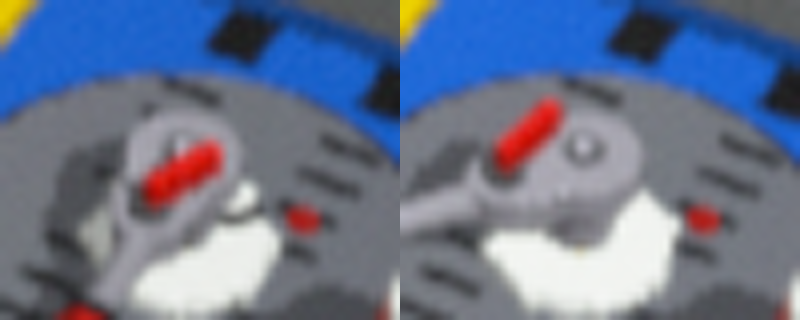

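The pointer started at about 150°, on the red dot. It is now hidden behind the head. I'll go on with the second stroke, staying short of the earliest possible stop, then take small force-checked steps.

Emit:
arm_command --travel '[[0.01,0.36,0],[0.01,0.36,0],[0.01,0.36,0],[0.01,0.36,0],[0.01,0.36,0],[0.01,0.36,0],[0.01,0.24,0],[0,0,0]]' --delta_rot '[[0,0,-0.6],[0,0,-0.6],[0,0,-0.6],[0,0,-0.6],[0,0,-0.6],[0,0,-0.6],[0,0,-0.4],[0,0,0]]' --hand '[-0.2,-0.2,-0.2,-0.2,-0.2,-0.2,-0.2,-0.2]'

```text
time_s: 16.85
tool_pos: [0.6882, -0.0325, 0.0583]
orientation: [0.0, 0.04, 0.999, -0.0]
ft_force: [0.8, -1.1, 0.4]
finger_gap: 0.0345
grasp_force: 0.6
```

```bash
python3 hand.py
```

```text
30 [251. 183.] r 0.0217 abs -0.888
9 [272.3 191.9] r 0.0543 abs 1.62
26 [234.5 199.8] r 0.0972 abs -0.053
188 [289.3 216.4] r 0.1543 abs 1.333
28 [209.8 215.3] r 0.1869 abs -0.078
t 16.9 tcp r 0.1681390458861638 abs -0.08269994992703913 toolyaw -0.08175498349651256 z 0.05831979515936086 f [ 0.8 -0.7  0.1] 0.03408681454414385
```

Emit:
arm_command --travel '[[0,0.24,0],[0,0.24,0],[0,0.24,0],[0,0.24,0]]' --delta_rot '[[0,0,-0.4],[0,0,-0.4],[0,0,-0.4],[0,0,-0.4]]' --hand '[-0.2,-0.2,-0.2,-0.2]'

```text
time_s: 17.3
tool_pos: [0.6882, -0.0092, 0.0583]
orientation: [-0.0, -0.03, 1.0, -0.0]
ft_force: [-1.3, -2.6, 0.9]
finger_gap: 0.0343
grasp_force: 1.4
```

Emit:
arm_command --travel '[[0,0.12,0],[0,0.12,0]]' --delta_rot '[[0,0,-0.2],[0,0,-0.2]]' --hand '[-0.2,-0.2]'

```text
time_s: 17.5
tool_pos: [0.6877, -0.0032, 0.0583]
orientation: [-0.0, -0.047, 0.999, -0.0]
ft_force: [-1.9, -2.7, 1.4]
finger_gap: 0.0341
grasp_force: 1.4
```

Emit:
arm_command --travel '[[0,0.12,0],[0,0.12,0]]' --delta_rot '[[0,0,-0.2],[0,0,-0.2]]' --hand '[-0.2,-0.2]'

```text
time_s: 17.7
tool_pos: [0.6872, 0.0026, 0.0582]
orientation: [-0.0, -0.064, 0.998, -0.0]
ft_force: [-2.0, -2.6, 1.0]
finger_gap: 0.0345
grasp_force: 1.4
```

Emit:
arm_command --travel '[[0,0.12,0],[0,0.12,0]]' --delta_rot '[[0,0,-0.2],[0,0,-0.2]]' --hand '[-0.2,-0.2]'

```text
time_s: 17.9
tool_pos: [0.6865, 0.0085, 0.0582]
orientation: [-0.0, -0.082, 0.997, 0.0]
ft_force: [-1.2, -2.6, 0.6]
finger_gap: 0.034
grasp_force: 1.4
```

Emit:
arm_command --travel '[[0,0.12,0],[0,0.12,0]]' --delta_rot '[[0,0,-0.2],[0,0,-0.2]]' --hand '[-0.2,-0.2]'

```text
time_s: 18.1
tool_pos: [0.6855, 0.0145, 0.0582]
orientation: [-0.0, -0.099, 0.995, -0.0]
ft_force: [-0.6, -3.1, -0.2]
finger_gap: 0.0343
grasp_force: 1.4
```

Emit:
arm_command --travel '[[0,0.12,0],[0,0.12,0]]' --delta_rot '[[0,0,-0.2],[0,0,-0.2]]' --hand '[-0.2,-0.2]'

```text
time_s: 18.3
tool_pos: [0.6843, 0.0204, 0.0582]
orientation: [-0.0, -0.116, 0.993, -0.0]
ft_force: [-1.7, -3.5, -0.7]
finger_gap: 0.0344
grasp_force: 1.4
```

Emit:
arm_command --travel '[[0,0.12,0],[0,0.12,0]]' --delta_rot '[[0,0,-0.2],[0,0,-0.2]]' --hand '[-0.2,-0.2]'

```text
time_s: 18.5
tool_pos: [0.6829, 0.0262, 0.0583]
orientation: [-0.0, -0.134, 0.991, -0.0]
ft_force: [-0.6, -2.0, -1.0]
finger_gap: 0.0341
grasp_force: 1.4
```

Emit:
arm_command --travel '[[0,0.12,0],[0,0.12,0]]' --delta_rot '[[0,0,-0.2],[0,0,-0.2]]' --hand '[-0.2,-0.2]'

```text
time_s: 18.7
tool_pos: [0.6813, 0.0317, 0.0583]
orientation: [-0.0, -0.151, 0.989, -0.0]
ft_force: [-0.5, -4.7, -0.2]
finger_gap: 0.034
grasp_force: 2.3
```

```bash
python3 hand.py; python3 - <<'E'
from plant import get_image
from h import *
a=get_image("top");hub=np.array([.5205,-.019]);o=[]
for k in range(120,270,6):
    q=np.radians(k);o.append((k,int(np.mean([cv2.getRectSubPix(a["image"],(1,1),tuple(map(float,proj(a,[hub[0]+r*np.cos(q),hub[1]+r*np.sin(q),.041]))))[0,0].mean() for r in(.029,.031,.033,.0345)]))))
print(o)
E
```

```text
97 [211.9 185.9] r 0.1398 abs -0.736
28 [252.5 185. ] r 0.0185 abs -0.434
10 [272.5 192. ] r 0.055 abs 1.621
190 [289.3 216.4] r 0.1543 abs 1.333
29 [229.1 226.6] r 0.1852 abs 0.29
t 18.75 tcp r 0.16860930284794926 abs 0.30763853488944326 toolyaw 0.3039321364044696 z 0.05823179675057984 f [-1.2 -3.1 -0.3] 0.03406347159876309
[(120, 89), (126, 89), (132, 89), (138, 89), (144, 89), (150, 88), (156, 89), (162, 88), (168, 87), (174, 86), (180, 85), (186, 84), (192, 82), (198, 80), (204, 79), (210, 77), (216, 75), (222, 72), (228, 69), (234, 67), (240, 65), (246, 64), (252, 63), (258, 62), (264, 62)]
```

The pad force rose from 1.4 to 2.3, so the stop is just being met. Now 1–2 mm steps.

Emit:
arm_command --travel '[[0,0.06,0],[0,0,0]]' --delta_rot '[[0,0,-0.1],[0,0,0]]' --hand '[-0.2,-0.2]'

```text
time_s: 19.0
tool_pos: [0.681, 0.0328, 0.0583]
orientation: [0.0, -0.155, 0.988, -0.0]
ft_force: [-0.3, -4.2, -1.4]
finger_gap: 0.0343
grasp_force: 2.2
```

Emit:
arm_command --travel '[[0,0.06,0],[0,0.04,0],[0,0,0]]' --delta_rot '[[0,0,-0.1],[0,0,-0.06],[0,0,0]]' --hand '[-0.2,-0.2,-0.2]'

```text
time_s: 19.3
tool_pos: [0.6803, 0.0345, 0.0582]
orientation: [0.0, -0.161, 0.987, -0.001]
ft_force: [-0.8, -5.9, -0.3]
finger_gap: 0.0345
grasp_force: 3.1
```

Emit:
arm_command --travel '[[0,0.06,0],[0,0.04,0],[0,0,0]]' --delta_rot '[[0,0,-0.1],[0,0,-0.06],[0,0,0]]' --hand '[-0.2,-0.2,-0.2]'

```text
time_s: 19.6
tool_pos: [0.6797, 0.0363, 0.0583]
orientation: [0.0, -0.168, 0.986, -0.002]
ft_force: [0.3, -7.9, -1.4]
finger_gap: 0.0344
grasp_force: 3.9
```

Emit:
arm_command --travel '[[0,0.06,0],[0,0.03,0],[0,0,0]]' --delta_rot '[[0,0,-0.1],[0,0,-0.05],[0,0,0]]' --hand '[-0.2,-0.2,-0.2]'

```text
time_s: 19.9
tool_pos: [0.6791, 0.0378, 0.0583]
orientation: [0.0, -0.174, 0.985, -0.002]
ft_force: [0.5, -9.5, -2.0]
finger_gap: 0.0342
grasp_force: 4.7
```

```bash
python3 - <<'E'
from plant import telemetry,get_image
import numpy as np
f=[]
for _ in range(5):
    get_image("scene");s=telemetry.get_state();f.append(s["ft_force"])
print(np.mean(f,0),np.std(f,0),s["grasp_force"],s["torque"],s["tool_pos"])
E
```

```text
[ 0.50595212 -9.86581322 -2.28746016] [0.84723782 0.26842945 0.54522854] 4.637460708618164 [-1.93920673 -0.08139696 -0.11998311] [0.67903414 0.0378066  0.05823503]
```

The tangential force is about 9.5 N at 169 mm, which is 11.4 N at mid-grip, held firmly. One small nudge, a short hold, then I'll ease back slowly and let go.

Emit:
arm_command --travel '[[0,0.02,0],[0,0,0],[0,0,0],[0,-0.05,0],[0,-0.05,0],[0,-0.05,0],[0,-0.05,0],[0,-0.05,0],[0,-0.05,0],[0,-0.04,0],[0,-0.04,0],[0,0,0]]' --delta_rot '[[0,0,0],[0,0,0],[0,0,0],[0,0,0.1],[0,0,0.1],[0,0,0.1],[0,0,0.1],[0,0,0],[0,0,0],[0,0,0],[0,0,0],[0,0,0]]' --hand '[-0.2,-0.2,-0.2,-0.2,-0.2,-0.2,-0.2,-0.2,-0.2,-0.2,-0.2,-0.2]'

```text
time_s: 21.35
tool_pos: [0.6817, 0.0319, 0.0584]
orientation: [0.0, -0.158, 0.987, 0.0]
ft_force: [0.5, -1.6, -0.2]
finger_gap: 0.0338
grasp_force: 1.1
```

```bash
python3 hand.py
```

```text
98 [211.8 186. ] r 0.1401 abs -0.733
28 [252.5 184.9] r 0.0183 abs -0.456
10 [272.5 192. ] r 0.055 abs 1.621
189 [289.2 216.4] r 0.1541 abs 1.332
32 [228.8 226.5] r 0.1853 abs 0.285
t 21.4 tcp r 0.16902460475264838 abs 0.305839851779165 toolyaw 0.3169328840696204 z 0.058402056969310126 f [-0.5 -3.1 -0.7] 0.03432768480771377
```

Emit:
arm_command --travel '[[0,-0.06,0],[0,-0.06,0],[0,-0.06,0],[0,0,0]]' --delta_rot '[[0,0,0],[0,0,0],[0,0,0],[0,0,0]]' --hand '[-0.2,-0.2,-0.2,-0.2]'

```text
time_s: 21.8
tool_pos: [0.6832, 0.0274, 0.0584]
orientation: [0.0, -0.158, 0.987, 0.0]
ft_force: [0.5, -0.0, -0.6]
finger_gap: 0.0343
grasp_force: 0.0
```

Emit:
arm_command --travel '[[0,0,0],[0,0,0],[0,0,0],[0,0,-0.4],[0,0,-0.8],[0,0,-1],[0,0,-1],[0,0,-1],[0,0,-1],[0,0,-1],[0,0,-0.5],[0,0,0]]' --delta_rot '[[0,0,0],[0,0,0],[0,0,0],[0,0,0],[0,0,0],[0,0,0],[0,0,0],[0,0,0],[0,0,0],[0,0,0],[0,0,0],[0,0,0]]' --hand '[0.1,0.3,0.3,0.3,0.3,0.3,0.3,0.3,0.3,0.3,0.3,0.3]'

```text
time_s: 23.0
tool_pos: [0.6842, 0.0273, 0.2285]
orientation: [0.002, -0.158, 0.987, -0.0]
ft_force: [1.5, 1.1, -0.1]
finger_gap: 0.0555
grasp_force: 0.0
```

Emit:
arm_command --travel '[[-0.5,1,0],[-0.5,1,0],[-0.5,1,0],[-0.5,1,0],[-0.5,1,0],[-0.5,1,0],[-0.5,1,0],[-0.5,1,0],[0,1,0],[0,1,0],[0,1,0],[0,0,0]]' --delta_rot '[[0,0,0],[0,0,0],[0,0,0],[0,0,0],[0,0,0],[0,0,0],[0,0,0],[0,0,0],[0,0,0],[0,0,0],[0,0,0],[0,0,0]]' --hand '[0.3,0.3,0.3,0.3,0.3,0.3,0.3,0.3,0.3,0.3,0.3,0.3]'

```text
time_s: 24.2
tool_pos: [0.6903, 0.3229, 0.2236]
orientation: [-0.001, -0.16, 0.987, 0.0]
ft_force: [0.3, -0.6, 0.5]
finger_gap: 0.0555
grasp_force: 0.0
```

```bash
cat > ring.py <<'E'
from plant import get_image
from h import *
a=get_image("top");a0=dict(np.load("top0.npz"));hub=np.array([.5205,-.019]);o=[]
for k in range(120,300,6):
    q=np.radians(k);f=lambda d:int(np.mean([cv2.getRectSubPix(d["image"],(1,1),tuple(map(float,proj(d,[hub[0]+r*np.cos(q),hub[1]+r*np.sin(q),.041]))))[0,0].mean() for r in(.029,.031,.033,.0345)]));o.append((k,f(a0),f(a)))
print(o)
h=cv2.cvtColor(a["image"],cv2.COLOR_RGB2HSV).astype(int);H,S=h[...,0],h[...,1]
m=((H<8)|(H>172))&(S>130)
for q in blobs(m,4):
    p=cast(a,q[1],.09)[:2]-hub
    if np.hypot(*p)<.21: print(q[0],q[1],np.hypot(*p).round(3),np.arctan2(p[1],p[0]).round(3))
E
python3 ring.py; python3 hand.py
```

```text
[(120, 216, 233), (126, 223, 242), (132, 226, 236), (138, 209, 216), (144, 175, 219), (150, 111, 223), (156, 117, 222), (162, 183, 221), (168, 214, 234), (174, 229, 238), (180, 226, 229), (186, 211, 223), (192, 206, 222), (198, 207, 219), (204, 208, 220), (210, 208, 226), (216, 198, 221), (222, 172, 194), (228, 157, 175), (234, 155, 149), (240, 156, 90), (246, 155, 90), (252, 154, 152), (258, 157, 176), (264, 162, 181), (270, 160, 177), (276, 157, 175), (282, 157, 176), (288, 155, 174), (294, 154, 172)]
17 [245.4 152.4] 0.186 0.264
18 [252.2 178.3] 0.095 0.268
50 [290.3 191.4] 0.112 -1.123
23 [260.1 198.3] 0.025 -0.05
35 [224.3 210. ] 0.117 1.693
36 [311.4 212.5] 0.171 -1.694
9 [252. 220.] 0.053 2.65
12 [222.1 167.2] r 0.1328 abs -1.381
158 [215.5 185.7] r 0.129 abs -0.736
24 [252.3 184.4] r 0.0183 abs -0.575
10 [272.5 192. ] r 0.055 abs 1.621
20 [243.8 204.6] r 0.0959 abs 0.287
190 [289.3 216.4] r 0.1543 abs 1.333
28 [228.8 226.6] r 0.1856 abs 0.286
t 24.3 tcp r 0.3796214363149218 abs 1.1034487431775157 toolyaw 0.3177802100964766 z 0.22406790801947274 f [ 0.9 -0.7 -0.7] 0.05522395618371313
```

The pointer went from about 153° to 243°, a full quarter turn onto the green dot. The lever is still on the right and nothing is being touched.

```bash
python3 -c "
from plant import order;print(order.close_job())"
```

```text
the job is handed in; nothing more can be done
None
```

The job is handed in: the lever is fully over to the loosening side, the nut made its quarter turn and bore firmly on its open stop (about 11.4 N at mid-grip), and the ratchet is let go; I steered clear of the other things but did not re-measure them, and no verdict came back.

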